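# Pump the ratchet clamp shut on a whetstone and keep it gripped

### The arm

A 7-joint arm with a two-finger parallel gripper is mounted at the origin on a cart in front of the work surface, level with it; the furniture and walls round the work are solid. World frame = base frame: x ahead of the robot, y to its left, z up, the work surface at z = 0. Lengths are in m, angles in rad, forces in N, time in s.
With the tool pointing down it reaches from about 0.425 to 0.925 m from the base axis. Payload 6.8 kg.
Tool frame: the origin (TCP) lies at the very end of the fingers, on their centre line; the grasp point (between the pads) lies 19 mm behind it (ctrl.hold_point_z is the distance from the TCP to the grasp point, in m); z points along the fingers, y is the line along which they close (so a half turn about z gives the same grasp; the last joint's range is limited). The gripper opens to 88 mm and grips with 3 to 60 N. Pads are 20 mm wide; open, the fingers measure 115 mm over their backs; the gripper's body (75 mm by 178 mm) begins 61 mm behind the grasp point.
Start: joints at [-1.237, 0.477, 0.022, 1.555, -0.011, 1.109, -0.083], TCP at [0.289, 0.61, 0.223] pointing down, gripper open.
Joint ranges: [-2.96, 2.96], [-0.34, 2.1], [-1.41, 1.46], [0.24, 2.44], [-1.37, 4.51], [0.17, 1.92], [-2.96, 2.96]. Speed limits (rad/s): [2.39, 2.39, 3.14, 3.14, 3.14, 3.14, 3.14].

### API

Orientations are given as a unit quaternion [w, x, y, z].
In Python, from plant import ctrl, camera, job_done gives the robot as it stands.
- The arm moves only by the tool send_rows, never from a script. Its argument "motion" is a list of rows, each a list of 3 entries, a list of its own where there are three numbers: the finger opening in cm, from 0 to 8.78, then the shift along the tool's x, y, z in cm, then the turn about the tool's z in degrees. In form: [[gripper, [tx, ty, tz], yaw], ...]. A call has 1 to 10 rows; each row is the pose to reach, as a shift and turn from the pose commanded when the call began, along the tool's axes at that moment; what a row does not reach only later rows make up. A row lasts 1/10 s, in which the tool goes at most 50 mm and 8.59 degrees, less where a joint would pass 70% of its speed; a pose out of reach is approached as far as the arm can. A call with a gripper value outside its range is refused whole. The fingers move at their own pace and stop on an object; "grip_force" is the grip in N (left out, the last holds). Time passes only in rows, so rows that repeat a pose let the fingers close. It gives the time, the measured TCP pose, the force, the opening and the grip force at its end, in the units of the state.
- ctrl.get_state(): the state, without advancing time (a new reading comes with each control period).
- camera(name): name is "side" or "top"; returns a dict with "pixels" (480x640x3 uint8, blue, green, red), "z_map" (480x640 float32, m along the optical axis (not along the pixel's ray), 0 where there is no reading), "fx", "fy", "cx", "cy" (pixels), "D" ([k1, k2, p1, p2, k3] as OpenCV has them; the pictures are not rectified), "R" (3x3) and "t" (3): a world point X has camera coordinates R X + t. Camera axes: x right, y down, z forward; pixel columns grow to the right and rows downward; lengths in m; the calibration is good to about 2 mm. A picture is of the moment at which its call begins.
- job_done(): hands the job in; it is judged then, once.
The state is a dict: "clock": time; "joint_positions": joint angles; "dq": joint speeds; "joint_efforts": joint torques, N m; "position": TCP position; "ee_rot": TCP orientation; "force": force on the tool from outside, world axes, zero at the start; "torque": the same for the moment, N m; "width": finger opening in m; "gripper_force": force on a finger pad.
Only numpy, scipy, OpenCV 4.12 (cv2) and the standard library are available. Lean on these libraries where they do the work, as an engineer would, in place of code of your own. Each camera call takes 0.05 s, during which the arm holds its last target. There are 200 camera calls.

### The job

Clamp the whetstone that lies loose in the bench clamp: squeeze and let go of the trigger on its grip, again and again, until the jaw has pushed the stone against the end stop, then finish while still holding the trigger squeezed so that the jaw's sprung pad is about half pressed in. Never press so hard that the pad is driven right home, because the stone is brittle. Work the clamp only by its grip and trigger: do not touch the stone or the jaw and its rod, and leave the things standing around where they are.

Things in the scene. Friction and masses are not known exactly. Their poses are not given: they have to be found in the camera images.
- clamp: Caulk-gun style bar clamp bolted to the worktop. Base plate x = -60 to +265 mm, 76 mm wide; housing 72x44x102 mm; on it a black upright grip (22 mm thick, 32 wide, top at 185 mm, cap 26x38x8 mm) and ahead of it the hinged trigger. Origin: on the worktop under the housing. x: the way the jaw advances, from grip to end stop, roughly to the robot's right; z up. The stone's bed is 12 mm high.
- grip_back (a point): Point on the flat upright back face of the fixed grip, on its centre line, 153 mm above the worktop, x = -30 mm in the clamp's frame. One finger goes behind it, from straight above, fingers closing along the clamp's x. The grip cannot move: fingers that close alike should be centred 22 mm ahead of this point (the middle when squeezed) and open to 82 mm or more to let the trigger return.
- trigger_front (a point): Foremost point of the trigger's finger roll (level cylinder, 16 mm diameter, 30 mm wide) on its upright black blade (24 mm wide, 9 mm thick), 60 mm above the pivot (x = 12, z = 93 mm in the clamp's frame), about 153 mm above the worktop. Relaxed it is 62 mm ahead of grip_back along the clamp's x, fully squeezed 44 mm. The other finger goes in front of it.
- trigger (a joint): Trigger angle: 0 released, 0.30 rad fully squeezed (stop) toward the grip. A spring returns it: 3 N at the roll at rest, 5 N squeezed; driving the rod takes about 3 N more. A full squeeze drives the jaw 11 to 13 mm forward; on release the rod stays, but its friction holds only 4 N, so the clamp is tight only while the trigger is squeezed.
- jaw_pad (a joint): How far the sprung pad is pressed into the jaw: 0 free, 0.008 m right home (stop). 3 N per mm, so half way is 12 N on the stone. With a 16 N grip the stalled trigger leaves about 11 to 14 N on the stone; a grip over 24 N may drive the pad home. If the trigger reaches its own stop with the pad too little pressed, release and squeeze again.
- pad_face (a point): Centre of the front face of the rubber pad (46x24 mm) on the moving jaw, 27 mm above the worktop, on the clamp's centre line; starts 80 to 105 mm ahead of the clamp's origin.
- ram: Sliding steel rod (14x14 mm, through the housing, 29 mm above the worktop, sticking out behind) with the jaw plate and sprung pad at its front; slides along the clamp's x, 70 mm of travel. Its origin is the clamp's when fully back.
- end_stop: Fixed upright aluminium plate at the far end of the clamp, 64 mm wide, top 54 mm above the worktop; the stone ends up against it. Origin at the foot of its face.
- stop_face (a point): Point on the face of the end stop that looks at the jaw, 26 mm above the worktop, x = 245 mm in the clamp's frame.
- whetstone: Whetstone, grey below and white above, 110x50x28 mm, 0.25 to 0.45 kg, lying loose on the bed between pad and end stop; origin at the centre of its underside, x along its length. The free gaps before and behind it total 30 to 55 mm at the start.
- tuna: Bystander, loose: flat round tin, 86 mm across, 40 mm tall, lying on the worktop on the robot's side of the clamp. Leave it.
- jam: Bystander, loose: jam jar with a dark lid, 70 mm across, 101 mm tall, beyond the clamp. Leave it.
- spice: Bystander, loose: spice jar, 43 mm across, 100 mm tall, on the robot's side of the clamp's tail. Leave it.
- onion1: Bystander, loose: onion, about 71 mm, to the left. Leave it.
- lemon1: Bystander, loose: lemon, 72x55x56 mm, to the left. Leave it.
- tea: Bystander, loose: tea box, 71x136x117 mm, far left. Leave it.
Mind the look-alikes: they are no part of the job. Leave any blue look-alike of the whetstone alone.

How it is judged:
On the way, in this order (a step that is already met when the one before it is completed fails the run):
1. the trigger is squeezed a first time and drives the jaw forward (value of joint trigger above 0.15 rad and distance of pad_face from where it was at the start of the episode above 0.005 m).
2. the trigger is let go, the jaw stays advanced (value of joint trigger below 0.08 rad and distance of pad_face from where it was at the start of the episode above 0.004 m), for 0.05 s.
3. a later squeeze presses the stone between the pad and the end stop (value of joint trigger above 0.03 rad and contact force between ram and whetstone above 5 N and contact force between end_stop and whetstone above 2 N), for 0.2 s.
At the end, for the whole second after the job is handed in: The fingers are still squeezing the trigger (at least 4 N on the clamp, 0.03 rad or more), the stone lies flat on the bed, at rest, squeezed between pad and end stop (6 N or more at the pad, 2.5 N at the stop), and the pad is pressed in 2.2 to 6.6 mm of its 8 mm (value of joint jaw_pad between 0.0022 and 0.0066 m and contact force between ram and whetstone above 6 N and contact force between end_stop and whetstone above 2.5 N and contact force between the fingers and clamp above 4 N and value of joint trigger above 0.03 rad and angle between whetstone's own z axis and vertical below 0.1 rad and height (world z) of whetstone between 0.008 and 0.018 m and linear speed of whetstone below 0.01 m/s); the arm keeps its last pose, push and grip.
It fails at once if the pad is driven right home or the stone is pressed with more than 30 N (value of joint jaw_pad above 0.0078 m or contact force between ram and whetstone above 30 N).
It fails at once if the robot touches the stone, or the jaw and its rod (contact force between any of the fingers, the arm and whetstone above 1 N or contact force between any of the fingers, the arm and ram above 1 N).
It fails at once if a bystander is moved more than 25 mm (distance of any of tuna, jam, spice, onion1, lemon1, tea from where it was at the start of the episode above 0.025 m).
It also fails if it takes over 51 s, if anything falls off the work surface, if the arm or the gripper's body presses on something with over 40 N, if the wrist force passes 120 N, or if a joint passes its speed limit or range.

## Working session

There is one attempt and no reset: what is moved stays moved. The work goes in short steps, Python scripts to look and compute and a tool call to move; the robot and the scene stay as the last step left them, time stands still between calls to the robot, and variables do not carry over. Pictures are saved under pics/ and viewed, at most 10 in all, crops included, and the job is handed in when it is done.

Besides the shell and the picture viewer there is one more tool, called after "Call:" in YAML: its name, and indented under it one key for each argument. send_rows: Moves the arm, as the interface text tells. Its arguments: {"type":"object","properties":{"motion":{"type":"array"},"grip_force":{"type":"number"}},"required":["motion"]}

```bash
mkdir -p pics; cat > h.py <<'E'
import numpy as np, cv2
from plant import ctrl, camera, job_done
def world(c):
    h,w=c["z_map"].shape; K=np.array([[c["fx"],0,c["cx"]],[0,c["fy"],c["cy"]],[0,0,1.]])
    u,v=np.meshgrid(np.arange(w),np.arange(h))
    p=cv2.undistortPoints(np.stack([u,v],-1).reshape(-1,1,2).astype(np.float32),K,np.array(c["D"],float)).reshape(h,w,2)
    z=c["z_map"][...,None].astype(float); X=np.concatenate([p*z,z],-1)
    W=(X-np.array(c["t"]))@np.array(c["R"]); W[c["z_map"]==0]=np.nan
    return W
E
python3 - <<'E'
from h import *
for n in("side","top"):
    c=camera(n); cv2.imwrite(f"pics/{n}0.png",c["pixels"]); np.save(f"{n}0.npy",world(c))
    R=np.array(c["R"]);print(n,-R.T@np.array(c["t"]),R[2])
s=ctrl.get_state();print(s["position"],s["ee_rot"],s["width"],s["clock"],ctrl.hold_point_z)
E
```

```text
side [-0.33003485 -0.5785208   0.96686434] [ 0.59418182  0.53798947 -0.59792583]
top [0.36333672 0.18184428 1.38807127] [ 0.10922753  0.01097848 -0.99395615]
[0.28844435 0.60969249 0.22180225] [-9.03586147e-05  2.19086263e-01  9.75705177e-01 -7.80085923e-04] 0.08789667713046191 0.1 0.0187
```

View pics/side0.png

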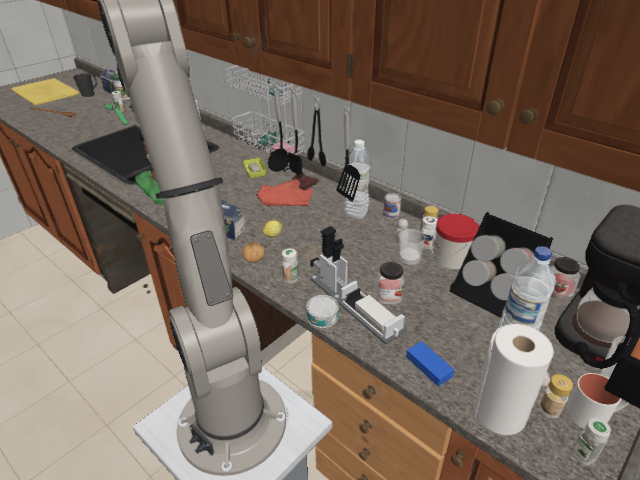

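View pics/top0.png

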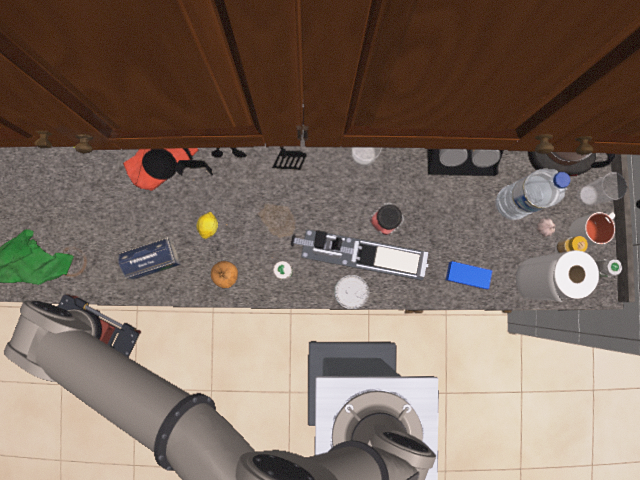

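The clamp is at top (293–430, 230–275), with its black grip and trigger around (325, 241). The grey-white stone on the bed is at (397, 261). The blue block at (470, 274) is the look-alike and is not on the bed. I'll measure next and confirm in an enlarged crop.

```bash
python3 - <<'E'
from h import *
W=np.load("top0.npy"); im=cv2.imread("pics/top0.png")
cv2.imwrite("pics/crop.png",cv2.resize(im[215:285,285:435],None,fx=5,fy=5,interpolation=cv2.INTER_CUBIC))
r=W[225:280,288:435].reshape(-1,3); col=im[225:280,288:435].reshape(-1,3).astype(int)
def rep(n,m):
    p=r[m]; c,(w,h),a=cv2.minAreaRect(p[:,:2].astype(np.float32)); print(n,m.sum(),np.round(c,4),round(w,4),round(h,4),round(a,2),"z",np.round(np.percentile(p[:,2],[5,50,95]),4))
z=r[:,2]
rep("stone",(z>.03)&(z<.048)&(col.min(1)>170))
rep("housing",(z>.097)&(z<.108)); 
rep("grip cap",(z>.178)&(z<.195)); rep("mid",(z>.12)&(z<.178))
m=(z>.12)
for v,u in np.argwhere((W[...,2]>.12)&(W[...,2]<.22)):
    if 225<v<280 and 288<u<435: print(u,v,np.round(W[v,u]*1000).astype(int),im[v,u].max(),end=";")
E
```

```text
stone 925 [0.4497 0.0478] 0.3421 0.0978 88.46 z [0.035 0.04  0.045]
housing 201 [0.4888 0.1043] 0.0573 0.2912 20.16 z [0.0978 0.1015 0.1058]
grip cap 199 [0.4871 0.1384] 0.061 0.0379 81.2 z [0.1796 0.1846 0.1888]
mid 104 [0.4854 0.1367] 0.0628 0.0298 82.14 z [0.1258 0.158  0.1767]
317 230 [509 164 185] 86;318 230 [509 161 181] 81;319 230 [509 159 182] 88;316 231 [507 166 184] 45;317 231 [507 164 185] 49;318 231 [507 161 183] 43;319 231 [507 159 180] 49;320 231 [506 157 188] 61;321 231 [507 154 180] 68;322 231 [507 152 185] 74;323 231 [507 150 180] 74;324 231 [507 148 186] 79;316 232 [505 166 183] 50;317 232 [504 164 190] 41;318 232 [504 161 185] 40;319 232 [505 159 180] 40;320 232 [504 157 185] 43;321 232 [505 154 181] 43;322 232 [505 152 185] 49;323 232 [505 150 183] 46;324 232 [505 148 185] 52;325 232 [504 145 188] 55;326 232 [504 143 190] 74;316 233 [502 166 182] 39;317 233 [502 164 187] 43;318 233 [502 161 188] 45;319 233 [502 159 185] 49;320 233 [502 157 183] 45;321 233 [502 154 187] 45;322 233 [503 152 182] 38;323 233 [502 150 185] 47;324 233 [502 148 184] 45;325 233 [502 145 1
[... 6071 characters left out ...]
3 247 [475 124 131] 25;334 247 [473 123 155] 21;335 247 [473 121 158] 33;336 247 [472 119 167] 32;337 247 [472 117 174] 31;338 247 [471 115 176] 43;339 247 [472 113 175] 51;340 247 [471 110 176] 85;320 248 [473 155 125] 50;321 248 [473 153 128] 50;322 248 [472 151 135] 45;323 248 [472 148 139] 85;333 248 [473 124 131] 26;334 248 [471 123 154] 29;335 248 [470 121 161] 35;336 248 [470 119 161] 33;337 248 [471 116 159] 36;338 248 [471 114 158] 34;339 248 [471 112 159] 45;340 248 [471 109 150] 121;334 249 [471 121 122] 72;335 249 [468 121 159] 67;336 249 [468 119 159] 50;337 249 [468 116 160] 48;338 249 [468 114 158] 40;339 249 [468 112 159] 39;340 249 [469 109 153] 127;339 250 [467 111 149] 94;
```

View pics/crop.png

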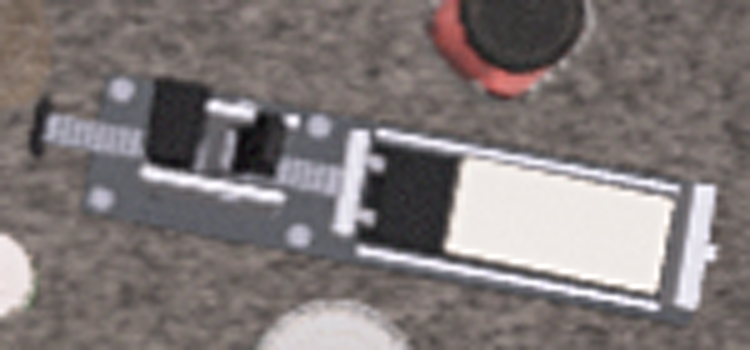

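The crop confirms the layout. From left to right it shows the rod tail, the black grip cap at about (320, 239) in the full image, the trigger at (337, 244), the jaw at (356, 252) and the white-topped stone at (397, 261). The end stop is at (425, 264). This is the stone lying on the bed, so it is the right one. Next I'll fit the axis.

```bash
python3 - <<'E'
from h import *
W=np.load("top0.npy"); im=cv2.imread("pics/top0.png").astype(int)
def rect(n,u0,u1,v0,v1,z0,z1,cm=None):
    s=W[v0:v1,u0:u1]; m=(s[...,2]>z0)&(s[...,2]<z1)
    if cm: m&=cm(im[v0:v1,u0:u1])
    p=s[m]; c,sz,a=cv2.minAreaRect(p[:,:2].astype(np.float32)); print(n,len(p),np.round(c,4),np.round(sz,4),round(a,2),np.median(p[:,2]).round(4)); return np.array(c)
g=rect("cap",310,328,228,250,.178,.195)
e=rect("stop",418,432,248,280,.049,.062)
s=rect("stone",370,425,245,280,.03,.05,lambda c:c.min(-1)>185)
j=rect("jaw",350,362,238,266,.03,.07)
d=e-g; L=np.hypot(*d); print("L",L,"deg",np.degrees(np.arctan2(d[1],d[0])))
# dets in side view
S=np.load("side0.npy"); m=(S[...,2]>.179)&(S[...,2]<.192)&(abs(S[...,0]-.489)<.05)&(abs(S[...,1]-.156)<.05)
p=S[m];print("side cap",len(p),cv2.minAreaRect(p[:,:2].astype(np.float32)),np.median(p[:,2]))
n=W[...,2]
for nm,(u,v) in dict(jam=(389,216),tuna=(351,291),spice=(283,270)).items(): print(nm,np.round(np.nanmedian(W[v-4:v+5,u-4:u+5].reshape(-1,3),0),3))
x=d/L; grip_back=g-x*13+ x*2
print("x",x,"gb",grip_back,"mid",grip_back+x*22)
from scipy.spatial.transform import Rotation as Ro
st=ctrl.get_state(); q=st["ee_rot"]; R=Ro.from_quat([*q[1:],q[0]]).as_matrix(); print(R.round(3))
E
```

```text
cap 188 [0.4896 0.1559] [0.0257 0.0379] 80.12 0.1848
stop 119 [ 0.4426 -0.1089] [0.0133 0.0646] 80.83 0.0538
stone 823 [ 0.451  -0.0524] [0.1308 0.0526] 76.8 0.0401
jaw 140 [0.4732 0.0621] [0.0512 0.0292] 1.39 0.0475
L 0.2690027998106766 deg -100.08305300894526
side cap 85 ((0.4868558645248413, 0.15374118089675903), (0.026224400848150253, 0.038739729672670364), 78.86687469482422) 0.18228194300998674
jam [ 0.556 -0.014  0.101]
tuna [0.372 0.073 0.037]
spice [0.42  0.244 0.101]
x [-0.17507552 -0.98455501] gb [ 2.41547851 10.98605167] mid [ -1.43618296 -10.67415848]
[[-0.904  0.428 -0.001]
 [ 0.428  0.904 -0.001]
 [-0.    -0.002 -1.   ]]
```

Call:
send_rows:
  motion:
    - [8.78,[-3.5,-3.1,-2],-2]
    - [8.78,[-7,-6.3,-2],-4]
    - [8.78,[-10.5,-9.5,-2],-6]
    - [8.78,[-14,-12.6,-2],-8]
    - [8.78,[-17.5,-15.8,-2],-10]
    - [8.78,[-21,-18.9,-2],-12]
    - [8.78,[-24.5,-22,-2],-13]
    - [8.78,[-28,-25.2,-2],-14]
    - [8.78,[-31.5,-28.4,-2],-15.2]
    - [8.78,[-34.5,-31,-2],-15.2]
  grip_force: 8

```text
clock: 1.1
position: [0.4683, 0.1796, 0.2426]
ee_rot: [-0.0, 0.089, 0.996, -0.0]
force: [-0.4, 0.2, 0.9]
width: 0.088
gripper_force: 0.0
```

Call:
send_rows:
  motion:
    - [8.78,[0,0,0],0]
    - [8.78,[0,0,0],0]
    - [8.78,[0,0,0],0]

```text
clock: 1.4
position: [0.4673, 0.1839, 0.2424]
ee_rot: [-0.0, 0.087, 0.996, 0.0]
force: [-0.2, -0.9, 0.1]
width: 0.0877
gripper_force: 0.0
```

Call:
send_rows:
  motion:
    - [8.78,[-1.3,-2,0],0]
    - [8.78,[-2.5,-4.1,0],0]
    - [8.78,[-2.5,-4.1,1.5],0]
    - [8.78,[-2.5,-4.1,3],0]
    - [8.78,[-2.5,-4.1,4],0]
    - [8.78,[-2.5,-4.1,4],0]
    - [8.78,[-2.5,-4.1,4],0]

```text
clock: 2.1
position: [0.4852, 0.1386, 0.2028]
ee_rot: [-0.0, 0.087, 0.996, 0.0]
force: [-0.1, -0.1, 0.3]
width: 0.0877
gripper_force: 0.0
```

```bash
python3 - <<'E'
from h import *
c=camera("side"); cv2.imwrite("pics/s1.png",cv2.resize(c["pixels"][190:340,240:440],None,fx=4,fy=4,interpolation=cv2.INTER_CUBIC)); np.save("side1.npy",world(c)); cv2.imwrite("pics/side1full.png",c["pixels"])
s=ctrl.get_state();print(s["position"],s["force"],s["joint_positions"])
def px(X):
    return cv2.projectPoints(np.array(X,float).reshape(-1,1,3),cv2.Rodrigues(np.array(c["R"]))[0],np.array(c["t"]),np.array([[c["fx"],0,c["cx"]],[0,c["fy"],c["cy"]],[0,0,1.]]),np.array(c["D"],float))[0].reshape(-1,2)
x=np.array([-.174,-.985,0]);p=np.array(s["position"])
print((px([p-x*.044,p+x*.044,[.488,.155,.185]])-[240,190])*4)
E
```

```text
[0.48554086 0.13846678 0.20313731] [0.19097265 0.11909623 0.08030842] [-0.57986076  0.21770767  0.20671274  1.9890716  -0.05510647  0.93937121
  1.05005453]
[[326.1960981  117.42519978]
 [408.02582664 176.41047584]
 [350.42191359 157.2693021 ]]
```

View pics/s1.png

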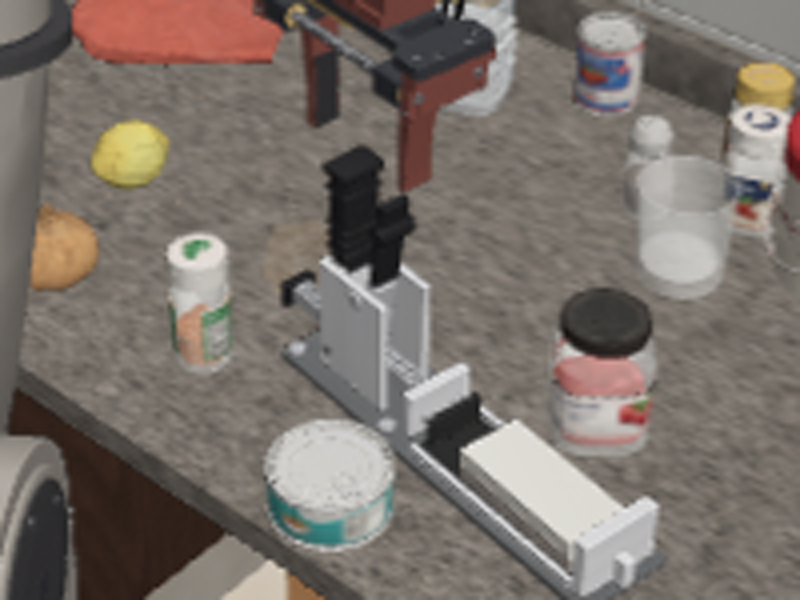

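The side crop shows the open fingers astride the grip: back finger at (320, 120), front finger at (415, 185), grip cap at (355, 160) and trigger top at (395, 205). That matches the projection, so I'm going down with the front finger slightly ahead.

Call:
send_rows:
  motion:
    - [8.78,[0,-0.2,1],0]
    - [8.78,[0,-0.2,2],0]
    - [8.78,[0,-0.2,3],0]
    - [8.78,[0,-0.2,4],0]
    - [8.78,[0,-0.2,5],0]
    - [8.78,[0,-0.2,6],0]
    - [8.78,[0,-0.2,6.9],0]
    - [8.78,[0,-0.2,6.9],0]
    - [8.78,[0,-0.2,6.9],0]

```text
clock: 3.05
position: [0.485, 0.1357, 0.1335]
ee_rot: [-0.0, 0.088, 0.996, -0.0]
force: [-0.4, 0.5, 0.1]
width: 0.0876
gripper_force: 0.0
```

```bash
python3 - <<'E'
from h import *
c=camera("side"); cv2.imwrite("pics/s2.png",cv2.resize(c["pixels"][215:285,290:390],None,fx=8,fy=8,interpolation=cv2.INTER_CUBIC))
s=ctrl.get_state();print(s["position"],s["force"])
E
```

```text
[0.48524936 0.13581721 0.13385586] [0.2697683  0.02735455 0.42789019]
```

View pics/s2.png

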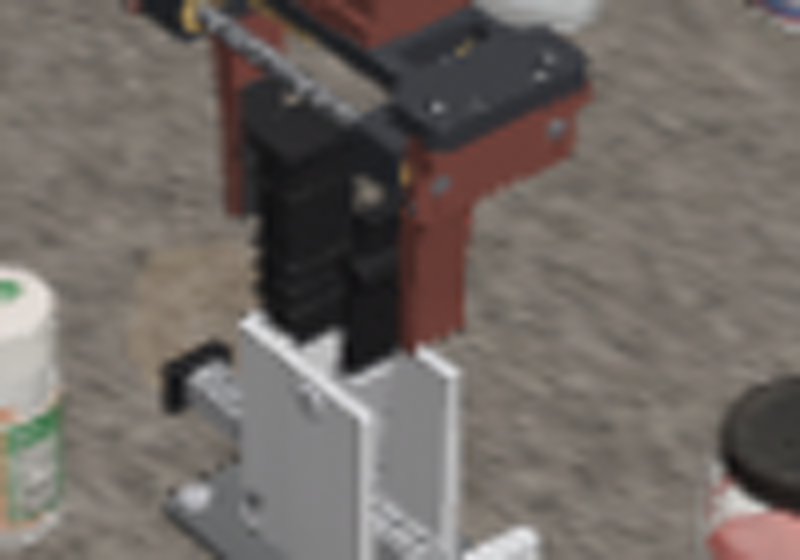

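The fingers straddle the grip and trigger with no contact: back finger at (235, 150), front finger at (435, 270). Next I'll centre on the squeezed middle and make the first squeeze.

Call:
send_rows:
  motion:
    - [8.5,[0,0.4,0],0]
    - [8.5,[0,0.85,0],0]
    - [8.2,[0,0.85,0],0]
    - [7.0,[0,0.85,0],0]
    - [6.0,[0,0.85,0],0]
    - [5.5,[0,0.85,0],0]
    - [5.0,[0,0.85,0],0]
    - [5.0,[0,0.85,0],0]
  grip_force: 16

```text
clock: 3.9
position: [0.487, 0.1434, 0.1339]
ee_rot: [0.0, 0.089, 0.996, -0.0]
force: [1.4, -2.6, 2.7]
width: 0.0504
gripper_force: 6.2
```

Call:
send_rows:
  motion:
    - [4.5,[0,0,0],0]
    - [4.0,[0,0,0],0]
    - [4.0,[0,0,0],0]
    - [4.0,[0,0,0],0]

```text
clock: 4.3
position: [0.4875, 0.1459, 0.1339]
ee_rot: [0.001, 0.087, 0.996, 0.001]
force: [3.4, 3.6, -2.1]
width: 0.0454
gripper_force: 16.0
```

Call:
send_rows:
  motion:
    - [5.5,[0,0,0],0]
    - [6.5,[0,0,0],0]
    - [7.5,[0,0,0],0]
    - [8.6,[0,0,0],0]
    - [8.6,[0,0,0],0]
    - [8.6,[0,0,0],0]

```text
clock: 4.9
position: [0.4865, 0.1446, 0.1338]
ee_rot: [0.0, 0.088, 0.996, 0.0]
force: [0.7, 0.4, -0.8]
width: 0.086
gripper_force: 0.0
```

```bash
cat >> h.py <<'E'
def look():
    c=camera("top"); W=world(c); im=c["pixels"].astype(int)
    x=np.array([-.175,-.985]); o=np.array([.4896,.1559])+.019*x
    def pos(z0,z1,cm,lo,hi):
        q=(W[...,:2]-o); a=q@x; b=q@np.array([-.985,.175]); m=(W[...,2]>z0)&(W[...,2]<z1)&(a>lo)&(a<hi)&(abs(b)<.012)&cm
        return (np.percentile(a[m],[2,98])*1000).round(1) if m.sum()>5 else None
    br=im.min(-1)>185; dk=im.max(-1)<80
    print("stone",pos(.033,.047,br,.09,.235),"black jaw",pos(.025,.06,dk,.05,.2),"stop",pos(.049,.06,im.max(-1)>0,.235,.27))
    s=ctrl.get_state();print(s["clock"],s["position"].round(4) if hasattr(s["position"],"round") else s["position"],s["width"],s["gripper_force"],s["force"])
    return c
E
python3 -c "
from h import *
c=look(); cv2.imwrite('pics/t3.png',cv2.resize(c['pixels'][215:285,285:435],None,fx=5,fy=5,interpolation=cv2.INTER_CUBIC))"
```

```text
stone [130.6 232.5] black jaw None stop [244.4 256.1]
4.95 [0.4866 0.1446 0.1338] 0.08577114759077571 0.0 [ 0.46916553 -1.11799467 -0.27038266]
```

View pics/t3.png

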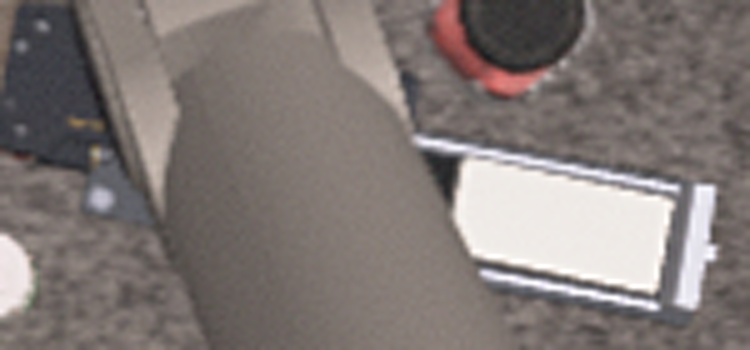

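The arm now hides the grip and jaw from above. The stone (460–670, 160–290) and the end stop (690, 245) are still visible, with the stone about 12 mm short of the stop. I'll keep squeezing.

Call:
send_rows:
  motion:
    - [7.0,[0,0.1,0],0]
    - [6.0,[0,0.1,0],0]
    - [5.5,[0,0.1,0],0]
    - [5.0,[0,0.1,0],0]
    - [4.5,[0,0.1,0],0]
    - [4.0,[0,0.1,0],0]
    - [4.0,[0,0.1,0],0]
    - [4.0,[0,0.1,0],0]
  grip_force: 16

```text
clock: 5.75
position: [0.4875, 0.1458, 0.134]
ee_rot: [0.001, 0.088, 0.996, 0.001]
force: [4.1, 2.2, -0.4]
width: 0.0455
gripper_force: 16.0
```

```bash
python3 -c "
from h import *
look()"
```

```text
stone [130.1 233.3] black jaw [116.7 120.7] stop [244. 256.]
5.8 [0.4875 0.1459 0.134 ] 0.045204860725875706 15.997955203056335 [ 3.93338297  3.18675885 -0.20736404]
```

Call:
send_rows:
  motion:
    - [5.5,[0,0,0],0]
    - [6.5,[0,0,0],0]
    - [7.5,[0,0,0],0]
    - [8.6,[0,0,0],0]
    - [8.6,[0,0,0],0]
    - [8.6,[0,0,0],0]

```text
clock: 6.4
position: [0.4866, 0.1456, 0.1337]
ee_rot: [-0.0, 0.088, 0.996, 0.0]
force: [0.1, -0.0, 0.5]
width: 0.0858
gripper_force: 0.0
```

Call:
send_rows:
  motion:
    - [7.0,[0,0,0],0]
    - [6.0,[0,0,0],0]
    - [5.5,[0,0,0],0]
    - [5.0,[0,0,0],0]
    - [4.5,[0,0,0],0]
    - [4.0,[0,0,0],0]
    - [4.0,[0,0,0],0]
    - [4.0,[0,0,0],0]

```text
clock: 7.2
position: [0.4875, 0.1458, 0.134]
ee_rot: [0.001, 0.088, 0.996, 0.001]
force: [2.4, 2.2, 0.6]
width: 0.0457
gripper_force: 16.0
```

```bash
python3 -c "
from h import *
look()"
```

```text
stone [135.1 232.6] black jaw [125.3 131.3] stop [244.2 256.1]
7.25 [0.4875 0.1459 0.134 ] 0.045501223762316446 15.998450964689255 [4.80473125 3.1588805  0.54260199]
```

Call:
send_rows:
  motion:
    - [5.5,[0,0,0],0]
    - [6.5,[0,0,0],0]
    - [7.5,[0,0,0],0]
    - [8.6,[0,0,0],0]
    - [8.6,[0,0,0],0]
    - [8.6,[0,0,0],0]

```text
clock: 7.85
position: [0.4866, 0.1456, 0.1337]
ee_rot: [-0.0, 0.088, 0.996, 0.0]
force: [0.0, 0.6, 0.1]
width: 0.0855
gripper_force: 0.0
```

Call:
send_rows:
  motion:
    - [7.0,[0,0,0],0]
    - [6.0,[0,0,0],0]
    - [5.5,[0,0,0],0]
    - [5.0,[0,0,0],0]
    - [4.5,[0,0,0],0]
    - [4.0,[0,0,0],0]
    - [4.0,[0,0,0],0]
    - [4.0,[0,0,0],0]

```text
clock: 8.65
position: [0.4872, 0.1444, 0.134]
ee_rot: [0.0, 0.088, 0.996, -0.0]
force: [2.4, -5.3, 5.7]
width: 0.0484
gripper_force: 16.0
```

```bash
python3 -c "
from h import *
look()"
```

```text
stone [135.9 232.8] black jaw [125.3 132.8] stop [245.  256.2]
8.7 [0.4872 0.1444 0.134 ] 0.04861921734044104 15.998290926218033 [ 0.98262248 -5.94858671  5.0468208 ]
```

```bash
python3 - <<'E'
from h import *
a=camera("top")["pixels"][230:285,345:435]; b=camera("side")["pixels"][265:345,320:410]
cv2.imwrite("pics/m4.png",np.hstack([cv2.resize(a,(400,244),interpolation=cv2.INTER_CUBIC),cv2.resize(b,(400,356),interpolation=cv2.INTER_CUBIC)[56:300]]))
E
```

```text
(no output)
```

View pics/m4.png

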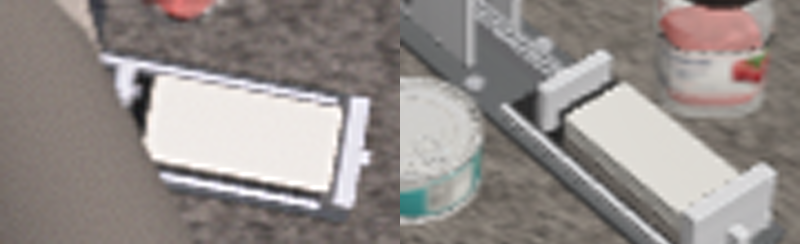

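The left half (top view) shows the stone's front edge at (340, 150) close to the stop at (350, 150). The right half (side view) shows the pad up against the stone. The trigger stalled at 48.5 mm, so I'll measure the remaining gap with brightness profiles.

```bash
cat >> h.py <<'E'
def prof(img,c):
    x=np.array([-.175,-.985]); y=np.array([.985,-.175]); o=np.array([.4896,.1559])+.019*x
    K=np.array([[c["fx"],0,c["cx"]],[0,c["fy"],c["cy"]],[0,0,1.]])
    A=np.arange(.215,.262,.002); 
    for b0,b1 in((-.015,-.003),(.003,.015)):
        B=np.linspace(b0,b1,9); P=np.array([[*(o+a*x+b*y),.040] for a in A for b in B])
        p=cv2.projectPoints(P.reshape(-1,1,3),cv2.Rodrigues(np.array(c["R"]))[0],np.array(c["t"]),K,np.array(c["D"],float))[0].reshape(len(A),-1,2).astype(np.float32)
        v=cv2.remap(cv2.cvtColor(img,cv2.COLOR_BGR2GRAY),p[...,0],p[...,1],cv2.INTER_LINEAR).mean(1)
        print(" ".join(f"{int(a*1000+.5)}:{int(q)}" for a,q in zip(A,v)))
E
python3 - <<'E'
from h import *
for n in("top","side"):
    c=camera(n); print(n); prof(cv2.imread(f"pics/{n}0.png"),c); print("now"); prof(c["pixels"],c)
s=ctrl.get_state();print(s["clock"],s["width"],s["gripper_force"])
E
```

```text
top
215:234 217:234 219:234 221:234 223:234 225:234 227:234 229:234 231:235 233:238 235:240 237:200 239:124 241:105 243:106 245:117 247:157 249:212 251:230 253:228 255:227 257:221 259:189 261:141
215:234 217:234 219:234 221:234 223:234 225:234 227:234 229:234 231:235 233:237 235:238 237:204 239:130 241:106 243:105 245:116 247:157 249:214 251:231 253:229 255:228 257:217 259:163 261:111
now
215:235 217:235 219:235 221:235 223:235 225:235 227:235 229:235 231:235 233:235 235:235 237:235 239:237 241:238 243:213 245:144 247:154 249:210 251:231 253:229 255:228 257:222 259:190 261:142
215:234 217:235 219:235 221:235 223:235 225:234 227:235 229:234 231:235 233:234 235:235 237:235 239:237 241:238 243:212 245:145 247:153 249:210 251:231 253:229 255:228 257:218 259:164 261:112
side
215:213 217:213 219:213 221:213 223:213 225:213 227:213 229:213 231:213 233:213 235:212 237:205 239:204 241:209 243:210 245:210 247:211 249:208 251:191 253:179 255:177 257:178 259:180 261:180
215:212 217:212 219:212 221:212 223:212 225:212 227:212 229:212 231:212 233:212 235:211 237:206 239:205 241:209 243:210 245:209 247:210 249:207 251:192 253:179 255:177 257:177 259:178 261:179
now
215:218 217:219 219:219 221:218 223:218 225:218 227:218 229:218 231:218 233:218 235:218 237:210 239:209 241:215 243:216 245:215 247:216 249:213 251:196 253:184 255:183 257:184 259:185 261:186
215:218 217:218 219:218 221:218 223:218 225:218 227:218 229:218 231:218 233:218 235:217 237:212 239:211 241:214 243:215 245:215 247:216 249:213 251:197 253:185 255:183 257:183 259:184 261:185
8.9 0.04861292931161632 15.997462570667267
```

The stone's front edge moved from 237 to about 244.5 mm, so it is square against the stop at 245 mm. The trigger is stalled short of its own stop. The hand is held about 1 mm off centre (-6 N), so I'll ease it to make the 16 N act evenly.

Call:
send_rows:
  motion:
    - [4.0,[0,-0.06,0],0]
    - [4.0,[0,-0.12,0],0]
    - [4.0,[0,-0.12,0],0]
    - [4.0,[0,-0.12,0],0]
    - [4.0,[0,-0.12,0],0]

```text
clock: 9.4
position: [0.4872, 0.1444, 0.1339]
ee_rot: [0.001, 0.088, 0.996, 0.0]
force: [4.7, -1.1, 3.5]
width: 0.0487
gripper_force: 16.0
```

```bash
python3 -c "
from h import *
look(); print(job_done())"
```

```text
stone [136.  233.8] black jaw [125.9 132.3] stop [244.1 255.9]
9.45 [0.4872 0.1444 0.1339] 0.04849034818141511 15.996820628643036 [ 4.71141349 -1.22357694  2.29320843]
the job is handed in; nothing more can be done
None
```

I handed the job in at 9.5 s with the whetstone square against the end stop after four squeezes and the trigger still held at 16 N, stalled about 3 mm short of its own stop; the pad's depth was not visible, so "about half pressed" rests on that 16 N grip, and no verdict came back.

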